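Clamp the plaster relief tile in the cam-lever tile clamp

TASK

Fix the plaster relief tile in the clamp so it can be carved: with the red cam lever still open, tighten the blue four-armed nut at the opposite end by pushing its arms round until the slack is gone, so that the lever begins to meet firm resistance between about a quarter and half of its swing. Then push the lever fully shut and leave it shut, the tile firmly held between both jaws but not crushed, and the paint jars, brush pot and little figure left where they stand.

Things in the scene. Friction and masses are not known exactly. Their poses are not given: they have to be found in the camera images.
- clamp: Wooden tile clamp fixed to the table, base 130 x 190 x 12 mm, turned up to 0.35 rad either way. Origin under the middle of the base at table height, z up; y runs along the steel skewer (70 mm above the table) from the blue nut (-y end) to the red lever (+y end). A wooden bed in the middle, top 90 mm above the table, carries the tile between two jaws.
- nut (a joint): Nut angle (rad) about the clamp's +y, range 0-7.5, starts 0-1.4; grows as it tightens: the arm on the clamp's +x side goes down. At 0 an arm points straight up. 1 rad moves the nut jaw 1 mm. Takes 0.28 N m, stays where left. Below about 2 the lever shuts slack; near 3.6 it resists from a third of its swing, which is right (2.6-4.8 is good); above 5.3 is over-tight.
- nut_center (a point): Centre of the blue nut, on the skewer axis, 70 mm above the table; at x = 0, y = -112 mm in the clamp's frame with the nut at 0, going 1 mm towards +y per rad. Hub 30 mm diameter, 26 mm long along y, on a 22 mm steel sleeve that reaches to the jaw; four round arms in a cross square to y, 12 mm thick, tips 55 mm from the axis, free all round. A steep arm is pushed over sideways, a flat one pressed down. The point turns with it.
- lever (a joint): Lever angle (rad) about its upright pivot: 0 = open, pointing out along the clamp's +y; grows as it swings to the clamp's +x side; 1.5 = shut, at its stop, along the jaw. Starts 0-0.35. Friction 0.12 N m holds it where left. Moves the cam jaw 6 mm. With the nut right it needs up to 0.75 N m (8 N at the handle), passes over centre at 1.34, then stays shut by itself.
- lever_pivot (a point): Pivot of the lever, 70 mm above the table, at x = 0, y = 70 mm in the clamp's frame; round it turns an eccentric steel cam drum, within 20 mm of the pivot.
- lever_tip (a point): Centre of the lever's round free end (9 mm radius), 110 mm from the pivot. The handle is a straight red bar, 14 mm thick and 24 mm high (58 to 82 mm above the table), free on all sides.
- nut_jaw: Aluminium jaw plate on the nut side, 90 x 14 mm, up to 106 mm above the table, with a black rubber face; slides along the clamp's y with the nut.
- cam_jaw: The same jaw plate on the lever side; slides along the clamp's y with the lever.
- tile: White plaster tile with a blue lizard in relief, 100 x 80 x 24 mm, lying loose on the bed between the jaws, 80 mm side along the clamp's y. Origin at the centre of its underside (90 mm above the table).
- jar_white_center (a point): Centre of a white paint jar, 48 mm diameter, 45 mm high, loose on the table; leave alone.
- jar_red_center (a point): Centre of a red paint jar, 48 mm diameter, 50 mm high, loose on the table; leave alone.
- brush_pot_center (a point): Middle of a blue brush pot, 80 mm diameter, 85 mm high, brushes up to 190 mm; leave alone.
- figure_center (a point): Middle of a small white plaster creature, 60 mm across, 100 mm high; leave alone.
Things that resemble listed ones, but are neither listed nor needed, are in the scene too. What is shaped like the tile but turquoise or yellow is not meant.

How it is judged:
On the way, in this order (a step that is already met when the one before it is completed fails the run):
1. the nut is tightened so that the slack is gone, while the lever is still open (value of joint nut between 2.25 and 5.3 rad and value of joint lever below 1 rad), for 0.2 s.
2. the lever is pushed shut and both jaws bite on the tile (value of joint lever above 1.42 rad and contact force between each of nut_jaw, cam_jaw and tile above 60 N), for 0.2 s.
At the end, for the whole second after the job is handed in: The lever is shut (joint above 1.42 rad) and the nut between 2.25 and 5.3 rad; each jaw presses on the tile with more than 60 N; the tile lies flat (within 0.06 rad) on the bed, within 15 mm of its middle along x, at rest (all of step 2 and value of joint nut between 2.25 and 5.3 rad and angle between tile's own z axis and vertical below 0.06 rad and x of tile in the frame of clamp between -0.015 and 0.015 m and z of tile in the frame of clamp between 0.086 and 0.095 m and linear speed of tile below 0.02 m/s); the robot touches nothing.
It fails at once if the tile is crushed: a jaw presses on it with more than 290 N (contact force between any of nut_jaw, cam_jaw and tile above 290 N).
It fails at once if the robot knocks the tile (more than 15 N) (contact force between any of the fingers, the arm and tile above 15 N).
It fails at once if a jar, the brush pot or the figure is moved by more than 30 mm (distance of any of jar_white_center, jar_red_center, brush_pot_center, figure_center from where it was at the start of the episode above 0.03 m).
It also fails if it takes over 58 s, if anything falls off the work surface, if the arm or the gripper's body presses on something with over 40 N, if the wrist force passes 120 N, or if a joint passes its speed limit or range.

ROBOT

A 6-joint arm with a two-finger parallel gripper is mounted at the origin on the work surface. World frame = base frame: x ahead of the robot, y to its left, z up, the work surface at z = 0. Lengths are in m, angles in rad, forces in N, time in s.
With the tool pointing down it reaches from about 0.35 to 0.975 m from the base axis. Payload 4.9 kg.
Tool frame: the origin (TCP) lies on the centre line of the jaws, within the pads' length; the fingertips stand 14 mm ahead of it and the grasp point (between the pads) lies 5 mm behind it; z points along the fingers, y is the line along which they close (so a half turn about z gives the same grasp; the last joint's range is limited). The gripper opens to 85 mm and grips with 20 to 120 N. Pads are 22 mm wide; open, the fingers measure 114 mm over their backs; the gripper's body (76 mm by 85 mm) begins 54 mm behind the grasp point. The pads swing forward as they close: fully open they stand 13 mm farther back than shut.
Start: joints at [-1.256, 0.053, 1.613, -0, 1.476, -0.119], TCP at [0.263, -0.567, 0.245] pointing down, gripper open.
Joint ranges: [-3.01, 3.01], [-1.01, 2.22], [0.06, 2.58], [-1.02, 4.17], [0.09, 2.62], [-3.14, 3.14]. Speed limits (rad/s): [2.57, 2.57, 3.14, 3.14, 3.14, 3.14].

INTERFACE

Orientations are given as a unit quaternion [w, x, y, z].
In Python, from plant import * gives the robot as it stands.
- The arm moves only by the tool send_rows, never from a script. Its argument "steps" is a list of rows, each an object with "translation": the shift along the tool's x, y, z in cm, a list of three; "delta_rot": the turn, a rotation vector about the tool's x, y, z in rad, a list of three; "jaw": the finger opening in cm, from 0 to 8.54. In form: [{"translation": [dx, dy, dz], "delta_rot": [rx, ry, rz], "jaw": jaw}, ...]. A call has exactly 8 rows; each row is the pose to reach, as a shift and turn from the pose commanded when the call began, along the tool's axes at that moment; what a row does not reach only later rows make up. A row lasts 1/10 s, in which the tool goes at most 50 mm and 8.59 degrees, less where a joint would pass 70% of its speed; a pose out of reach is approached as far as the arm can. A call with a gripper value outside its range is refused whole. The fingers move at their own pace and stop on an object; the grip force is fixed at half the most. Time passes only in rows, so rows that repeat a pose let the fingers close, or fill a call up. It gives the time, the measured TCP pose, the force, the opening and the grip force at its end, in the units of the state.
- state(): the state, without advancing time (a new reading comes with each control period).
- grab_frame(name): name is "scene" or "top" or "wrist"; returns a dict with "pixels" (400x640x3 uint8, blue, green, red), "range_z" (400x640 float32, m along the optical axis (not along the pixel's ray), 0 where there is no reading), "fx", "fy", "cx", "cy" (pixels), "rvec" (rotation vector, rad) and "tvec" (3), from world to camera coordinates, as OpenCV has them. Camera axes: x right, y down, z forward; pixel columns grow to the right and rows downward; lengths in m; the calibration is good to about 2 mm. A picture is of the moment at which its call begins.
- job_done(): hands the job in; it is judged then, once.
The state is a dict: "time": time; "joint_pos": joint angles; "joint_vel": joint speeds; "joint_efforts": joint torques, N m; "tool_pos": TCP position; "tool_rot": TCP orientation; "contact_force": force on the tool from outside, world axes, zero at the start; "ft_torque": the same for the moment, N m; "gripper_width": opening from 0.0 (shut) to 1.0 (fully open); "grasp_force": force on a finger pad.
Only numpy, scipy, OpenCV 4.12 (cv2) and the standard library are available. Lean on these libraries where they do the work, as an engineer would, in place of code of your own. Each camera call takes 0.05 s, during which the arm holds its last target. There are 200 camera calls.

## Working session

There is one attempt and no reset: what is moved stays moved. The work goes in short steps, Python scripts to look and compute and a tool call to move; the robot and the scene stay as the last step left them, time stands still between calls to the robot, and variables do not carry over. Pictures are saved under pics/ and viewed, at most 10 in all, crops included, and the job is handed in when it is done.

Besides the shell and the picture viewer there is one more tool, called by a JSON object that holds its "method" and its "body". send_rows: Moves the arm, as the interface text tells. Its arguments: {"type":"object","properties":{"steps":{"type":"array","items":{"type":"object","properties":{"translation":{"type":"array","items":{"type":"number"}},"delta_rot":{"type":"array","items":{"type":"number"}},"jaw":{"type":"number"}}}}},"required":["steps"]}

```bash
mkdir -p pics; ls
cat > h.py <<'E'
from plant import *
import numpy as np, cv2
from scipy.spatial.transform import Rotation as R
def pts(f):
    Rm=cv2.Rodrigues(np.array(f["rvec"],float))[0]; t=np.array(f["tvec"],float).ravel()
    z=f["range_z"].astype(float); v,u=np.mgrid[:z.shape[0],:z.shape[1]]
    c=np.stack([(u-f["cx"])/f["fx"]*z,(v-f["cy"])/f["fy"]*z,z],-1)
    w=(c-t)@Rm; w[z==0]=np.nan
    return w
def st():
    s=state(); q=np.array(s["tool_rot"]); Rm=R.from_quat(q[[1,2,3,0]]).as_matrix()
    return s,np.array(s["tool_pos"]),Rm
E
python3 - <<'E'
from h import *
for n in("scene","top"):
    f=grab_frame(n); cv2.imwrite(f"pics/{n}0.png",f["pixels"])
    np.savez(f"{n}0.npz",w=pts(f),p=f["pixels"])
s,p,Rm=st(); print(s["time"],p,Rm.round(3))
E
```

```text
pics
0.1 [ 0.26252972 -0.56657507  0.24414757] [[ 0.907  0.42  -0.001]
 [ 0.42  -0.907  0.002]
 [ 0.    -0.002 -1.   ]]
```

View pics/scene0.png

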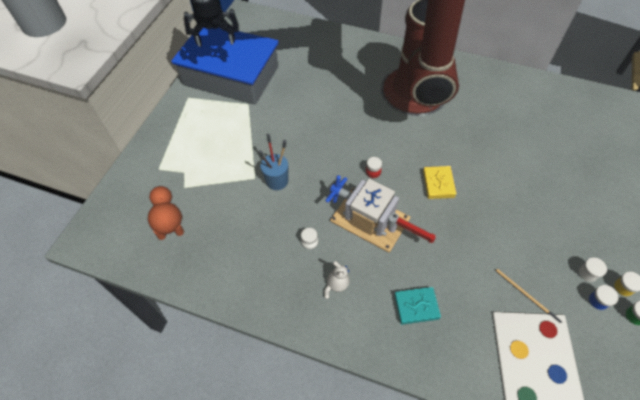

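View pics/top0.png

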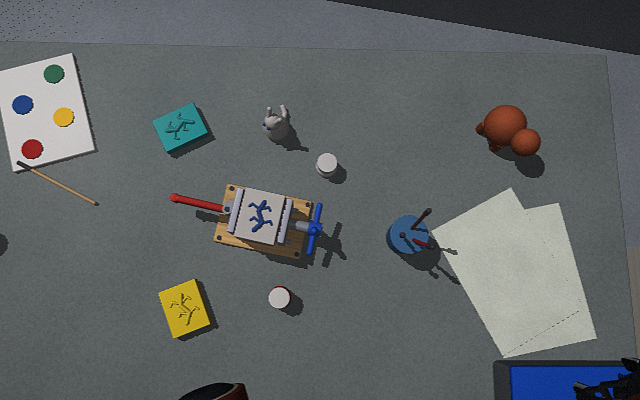

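The top view shows the clamp at about (265,220), the nut at (315,228) and the lever tip at (175,198). The white jar is at (327,165), the red jar at (280,297), the pot at (408,235) and the figure at (277,125).

Run:
```python
from h import *
for n,box in(("top",(165,180,335,262)),("scene",(315,165,450,255))):
    d=np.load(n+"0.npz"); w=d["w"]; h=cv2.cvtColor(d["p"],cv2.COLOR_BGR2HSV)
    m=np.zeros(h.shape[:2],bool); m[box[1]:box[3],box[0]:box[2]]=1
    H,S,V=[h[...,i] for i in range(3)]
    red=m&((H<6)|(H>172))&(S>150)&(w[...,2]>.045)
    blue=m&(H>105)&(H<130)&(S>120)&(w[...,2]<.135)&(w[...,2]>.01)
    for nm,k in(("red",red),("blue",blue)):
        P=w[k]; P=P[np.isfinite(P).all(1)]
        print(n,nm,len(P),P.mean(0).round(4),P.min(0).round(3),P.max(0).round(3))
        if nm=="red":
            c=P.mean(0)[:2]; _,_,vt=np.linalg.svd(P[:,:2]-c); a=vt[0]; t=(P[:,:2]-c)@a
            print(" axis",a,"ends",c+a*t.min(),c+a*t.max())
    base=m&(H>8)&(H<25)&(S>80)&(w[...,2]<.03)
    P=w[base]; r=cv2.minAreaRect(P[:,:2].astype(np.float32)); print("base",len(P),r)
    til=m&(w[...,2]>.108)&(w[...,2]<.12); P=w[til]; print("tile",P[:,2].mean(),cv2.minAreaRect(P[:,:2].astype(np.float32)))
w=np.load("top0.npz")["w"]
for nm,u,v in(("white",327,160),("red",280,297),("pot",408,235),("fig",277,125)): print(nm,w[v,u])
d=np.load("top0.npz");c=d["p"][170:270,160:340];cv2.imwrite("pics/c1.png",cv2.resize(c,None,fx=4.4,fy=4.4,interpolation=cv2.INTER_CUBIC))
```

```text
top red 377 [0.5652 0.138  0.0812] [0.548 0.084 0.063] [0.583 0.19  0.086]
 axis [0.22034243 0.97542258] ends [0.55326221 0.08525277] [0.57690074 0.18989697]
top blue 604 [ 0.522  -0.0609  0.0946] [ 0.464 -0.116  0.013] [0.583 0.104 0.126]
base 1734 ((0.5383775234222412, 0.00969965010881424), (0.19232384860515594, 0.12945474684238434), 78.31527709960938)
tile 0.11421592900572516 ((0.5292748212814331, -0.024071484804153442), (0.17094439268112183, 0.10029111802577972), 77.98422241210938)
scene red 214 [0.5707 0.1363 0.0782] [0.554 0.085 0.066] [0.586 0.186 0.086]
 axis [0.21473054 0.97667333] ends [0.55928728 0.08451466] [0.5814172  0.18516968]
scene blue 248 [ 0.5233 -0.0945  0.0805] [ 0.47  -0.121  0.019] [0.569 0.006 0.126]
base 1033 ((0.4541627764701843, 0.0607629120349884), (0.19401238858699799, 0.3726731538772583), 62.91376876831055)
tile 0.11349774447730035 ((0.5295711159706116, -0.02416098117828369), (0.1694675087928772, 0.10378236323595047), 78.70533752441406)
white [ 0.66551802 -0.12906282  0.04714896]
red [ 0.37743613 -0.03415377  0.04854788]
pot [ 0.50237027 -0.29111624  0.08499793]
fig [ 0.73208495 -0.02228434  0.07642132]
```

Run:
```python
from h import *
o=np.array([.5384,.0097]);a=np.deg2rad(78.2);Y=np.array([np.cos(a),np.sin(a)]);X=np.array([Y[1],-Y[0]])
for n in("top","scene"):
    d=np.load(n+"0.npz"); w=d["w"]; h=cv2.cvtColor(d["p"],cv2.COLOR_BGR2HSV)
    k=(h[...,0]>105)&(h[...,0]<130)&(h[...,1]>120)
    P=w[k]; P=P[np.isfinite(P).all(1)]; q=P[:,:2]-o; x=q@X;y=q@Y;z=P[:,2]-.07
    s=(abs(y+.112)<.022)&(np.hypot(x,z)<.065); r=np.hypot(x,z); g=s&(r>.03)
    an=np.arctan2(x,z); print(n,s.sum(),"y",y[s].mean(),"xmin/max",x[s].min(),x[s].max(),"z",z[s].max())
    ph=np.angle(np.exp(4j*an[g]).mean())/4; print(" angle mod 90deg",ph, ph+np.pi/2)
    print(np.histogram(an[g],bins=np.arange(-3.2,3.3,.2)))
print(X,Y,o-.112*Y,o+.07*Y)
```

```text
top 375 y -0.1139016191781348 xmin/max -0.05255594538729398 0.05269944120062067 z 0.056344966917019484
 angle mod 90deg -0.18101836038830904 1.3897779664065875
(array([ 0,  0,  0,  0,  0,  0,  1, 43, 15,  0,  0,  0,  0,  0, 10, 23,  0,
        0,  0,  0,  0,  6, 55,  0,  0,  0,  0,  0,  0,  0,  0,  0]), array([-3.20000000e+00, -3.00000000e+00, -2.80000000e+00, -2.60000000e+00,
       -2.40000000e+00, -2.20000000e+00, -2.00000000e+00, -1.80000000e+00,
       -1.60000000e+00, -1.40000000e+00, -1.20000000e+00, -1.00000000e+00,
       -8.00000000e-01, -6.00000000e-01, -4.00000000e-01, -2.00000000e-01,
        2.66453526e-15,  2.00000000e-01,  4.00000000e-01,  6.00000000e-01,
        8.00000000e-01,  1.00000000e+00,  1.20000000e+00,  1.40000000e+00,
        1.60000000e+00,  1.80000000e+00,  2.00000000e+00,  2.20000000e+00,
        2.40000000e+00,  2.60000000e+00,  2.80000000e+00,  3.00000000e+00,
        3.20000000e+00]))
scene 227 y -0.11413424434222859 xmin/max -0.04614126037032186 0.05450161086692244 z 0.0562267486009326
 angle mod 90deg -0.19698624992280053 1.373810076872096
(array([ 
[... 161 characters left out ...]
3.00000000e+00, -2.80000000e+00, -2.60000000e+00,
       -2.40000000e+00, -2.20000000e+00, -2.00000000e+00, -1.80000000e+00,
       -1.60000000e+00, -1.40000000e+00, -1.20000000e+00, -1.00000000e+00,
       -8.00000000e-01, -6.00000000e-01, -4.00000000e-01, -2.00000000e-01,
        2.66453526e-15,  2.00000000e-01,  4.00000000e-01,  6.00000000e-01,
        8.00000000e-01,  1.00000000e+00,  1.20000000e+00,  1.40000000e+00,
        1.60000000e+00,  1.80000000e+00,  2.00000000e+00,  2.20000000e+00,
        2.40000000e+00,  2.60000000e+00,  2.80000000e+00,  3.00000000e+00,
        3.20000000e+00]))
[ 0.97886739 -0.20449605] [0.20449605 0.97886739] [ 0.51549644 -0.09993315] [0.55271472 0.07822072]
```

View pics/c1.png

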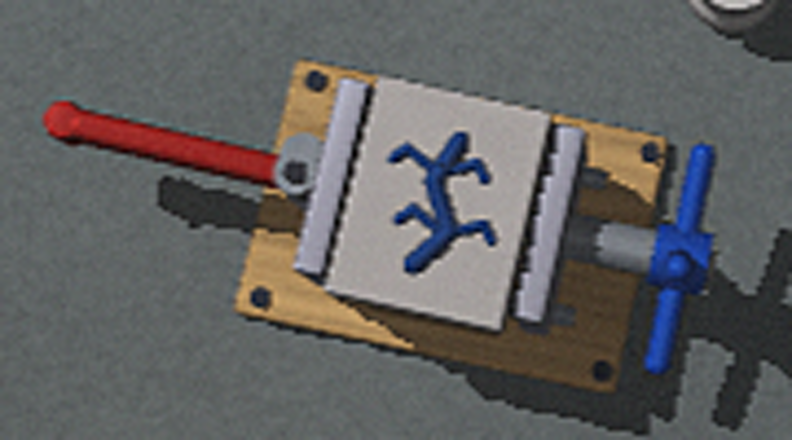

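{"method": "send_rows", "body": {"steps": [{"translation": [3.3,-2.8,0],"delta_rot": [0,0,0.08],"jaw": 0},{"translation": [6.7,-5.6,0],"delta_rot": [0,0,0.16],"jaw": 0},{"translation": [10.0,-8.4,0],"delta_rot": [0,0,0.24],"jaw": 0},{"translation": [13.4,-11.2,0],"delta_rot": [0,0,0.32],"jaw": 0},{"translation": [16.7,-14.0,0],"delta_rot": [0,0,0.4],"jaw": 0},{"translation": [20.0,-16.8,0],"delta_rot": [0,0,0.48],"jaw": 0},{"translation": [23.4,-19.6,0],"delta_rot": [0,0,0.56],"jaw": 0},{"translation": [26.7,-22.4,0],"delta_rot": [0,0,0.637],"jaw": 0}]}}

```text
time: 0.9
tool_pos: [0.411, -0.2498, 0.2449]
tool_rot: [-0.0, 0.995, -0.103, -0.0]
contact_force: [0.3, -0.0, -0.8]
gripper_width: 0.001
grasp_force: 0.0
```

```bash
cat >> h.py <<'E'
o=np.array([.5384,.0097]);_a=np.deg2rad(78.2);Y=np.array([np.cos(_a),np.sin(_a)]);X=np.array([Y[1],-Y[0]])
def rep():
    s,p,Rm=st(); q=p[:2]-o
    print("t",s["time"],"clamp mm",(1000*np.array([q@X,q@Y,p[2]])).round(1),"tool x,y in clamp",(Rm[:2,0]@np.c_[X,Y]).round(3),"z",Rm[:,2].round(3),"F",np.round(s["contact_force"],1),"w",round(s["gripper_width"],3))
E
python3 -c "
from h import *
rep()"
```

```text
t 0.9 clamp mm [ -71.6 -280.   244.9] tool x,y in clamp [ 1.    -0.001] z [-0.  0. -1.] F [ 0.3 -0.  -0.8] w 0.001
```

{"method": "send_rows", "body": {"steps": [{"translation": [1.0,-4.2,0],"delta_rot": [0,0,0],"jaw": 0},{"translation": [2.0,-8.4,0],"delta_rot": [0,0,0],"jaw": 0},{"translation": [3.0,-12.6,0],"delta_rot": [0,0,0],"jaw": 0},{"translation": [4.0,-16.8,0],"delta_rot": [0,0,0],"jaw": 0},{"translation": [4.0,-16.8,3],"delta_rot": [0,0,0],"jaw": 0},{"translation": [4.0,-16.8,6],"delta_rot": [0,0,0],"jaw": 0},{"translation": [4.0,-16.8,9],"delta_rot": [0,0,0],"jaw": 0},{"translation": [4.0,-16.8,10.5],"delta_rot": [0,0,0],"jaw": 0}]}}

```text
time: 1.7
tool_pos: [0.482, -0.0942, 0.1368]
tool_rot: [-0.001, 0.995, -0.101, -0.003]
contact_force: [-0.1, 0.1, 0.4]
gripper_width: 0.001
grasp_force: 0.0
```

```bash
python3 -c "
from h import *
rep()
a=grab_frame('wrist')['pixels'];b=grab_frame('scene')['pixels'][110:270,280:480]
a=cv2.resize(a,(480,300));b=cv2.resize(b,(375,300),interpolation=cv2.INTER_CUBIC)
cv2.imwrite('pics/d1.png',cv2.resize(np.hstack([a,b]),None,fx=.93,fy=.93))"
```

```text
t 1.7 clamp mm [ -34.  -113.3  136.8] tool x,y in clamp [1.    0.003] z [-0.005  0.002 -1.   ] F [-0.1  0.1  0.4] w 0.001
```

View pics/d1.png

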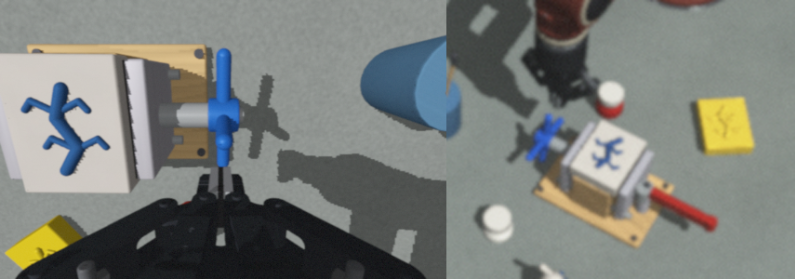

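{"method": "send_rows", "body": {"steps": [{"translation": [0,0,1.9],"delta_rot": [0,0,0],"jaw": 0},{"translation": [0.6,0,2.0],"delta_rot": [0,0,0],"jaw": 0},{"translation": [1.2,0,2.0],"delta_rot": [0,0,0],"jaw": 0},{"translation": [1.7,0,1.9],"delta_rot": [0,0,0],"jaw": 0},{"translation": [2.3,0,1.75],"delta_rot": [0,0,0],"jaw": 0},{"translation": [2.8,0,1.7],"delta_rot": [0,0,0],"jaw": 0},{"translation": [3.4,0,1.75],"delta_rot": [0,0,0],"jaw": 0},{"translation": [4.0,0,1.8],"delta_rot": [0,0,0],"jaw": 0}]}}

```text
time: 2.6
tool_pos: [0.5211, -0.1025, 0.1217]
tool_rot: [-0.001, 0.995, -0.101, -0.004]
contact_force: [-8.2, 2.3, -0.6]
gripper_width: -0.004
grasp_force: 3.4
```

```bash
cat >> h.py <<'E'
def nut(n="top"):
    f=grab_frame(n); w=pts(f); h=cv2.cvtColor(f["pixels"],cv2.COLOR_BGR2HSV)
    P=w[(h[...,0]>105)&(h[...,0]<130)&(h[...,1]>120)]; P=P[np.isfinite(P).all(1)]; q=P[:,:2]-o; x=q@X;y=q@Y;z=P[:,2]-.07
    r=np.hypot(x,z); g=(abs(y+.112)<.022)&(r<.065)&(r>.03); an=np.arctan2(x,z)[g]
    print(n,g.sum(),"nut mod",round(np.angle(np.exp(4j*an).mean())/4%(np.pi/2),3)); return f
E
python3 -c "
from h import *
rep();nut('scene');nut('wrist')"
```

```text
t 2.6 clamp mm [   6.  -113.3  121.7] tool x,y in clamp [1.    0.003] z [-0.007  0.003 -1.   ] F [-8.2  2.3 -0.6] w -0.004
scene 63 nut mod 0.403
wrist 1302 nut mod 0.426
```

{"method": "send_rows", "body": {"steps": [{"translation": [0.65,0,0.3],"delta_rot": [0,0,0],"jaw": 0},{"translation": [1.2,0,0.5],"delta_rot": [0,0,0],"jaw": 0},{"translation": [1.75,0,0.8],"delta_rot": [0,0,0],"jaw": 0},{"translation": [2.3,0,1.2],"delta_rot": [0,0,0],"jaw": 0},{"translation": [2.75,0,1.7],"delta_rot": [0,0,0],"jaw": 0},{"translation": [3.1,0,2.4],"delta_rot": [0,0,0],"jaw": 0},{"translation": [3.4,0,3.1],"delta_rot": [0,0,0],"jaw": 0},{"translation": [3.6,0,3.8],"delta_rot": [0,0,0],"jaw": 0}]}}

```text
time: 3.5
tool_pos: [0.5598, -0.1108, 0.087]
tool_rot: [0.0, 0.995, -0.101, 0.001]
contact_force: [-5.9, 1.9, 8.1]
gripper_width: -0.001
grasp_force: 3.8
```

```bash
python3 -c "
from h import *
rep();nut('scene');nut('wrist')"
```

```text
t 3.5 clamp mm [  45.6 -113.6   87. ] tool x,y in clamp [1.    0.003] z [ 0.001 -0.    -1.   ] F [-5.9  1.9  8.1] w -0.001
scene 20 nut mod 0.168
wrist 201 nut mod 0.214
```

{"method": "send_rows", "body": {"steps": [{"translation": [0,0,0.6],"delta_rot": [0,0,0],"jaw": 0},{"translation": [0,0,1.2],"delta_rot": [0,0,0],"jaw": 0},{"translation": [0,0,1.4],"delta_rot": [0,0,0],"jaw": 0},{"translation": [0.2,0,0],"delta_rot": [0,0,0],"jaw": 0},{"translation": [0.2,0,-3],"delta_rot": [0,0,0],"jaw": 0},{"translation": [0.2,0,-6],"delta_rot": [0,0,0],"jaw": 0},{"translation": [0.2,0,-9],"delta_rot": [0,0,0],"jaw": 0},{"translation": [0.2,0,-12],"delta_rot": [0,0,0],"jaw": 0}]}}

```text
time: 4.4
tool_pos: [0.561, -0.1112, 0.2075]
tool_rot: [0.0, 0.995, -0.101, 0.001]
contact_force: [-0.0, -0.5, -0.4]
gripper_width: 0.002
grasp_force: 0.0
```

```bash
cat >> h.py <<'E'
def lever(n="top"):
    f=grab_frame(n); w=pts(f); h=cv2.cvtColor(f["pixels"],cv2.COLOR_BGR2HSV)
    P=w[((h[...,0]<6)|(h[...,0]>172))&(h[...,1]>150)&(w[...,2]>.06)&(w[...,2]<.095)]; q=P[:,:2]-o; x=q@X;y=q@Y-.07
    r=np.hypot(x,y); g=(r>.03)&(r<.125); print(n,g.sum(),"lever",np.arctan2(x[g],y[g]).mean().round(3),"rmax",r[g].max().round(3)); return f
E
python3 -c "
from h import *
rep();nut('scene');nut('top');nut('wrist');lever('top');lever('scene')"
```

```text
t 4.4 clamp mm [  46.9 -113.7  207.5] tool x,y in clamp [1.    0.003] z [ 0.003 -0.001 -1.   ] F [-0.  -0.5 -0.4] w 0.002
scene 88 nut mod 0.414
top 89 nut mod 0.316
wrist 335 nut mod 0.28
top 298 lever 0.001 rmax 0.114
scene 165 lever 0.093 rmax 0.111
```

{"method": "send_rows", "body": {"steps": [{"translation": [-1.2,-4.0,0],"delta_rot": [0,0,0],"jaw": 0},{"translation": [-2.4,-8.0,0],"delta_rot": [0,0,0],"jaw": 0},{"translation": [-3.6,-12.0,0],"delta_rot": [0,0,0],"jaw": 0},{"translation": [-4.8,-16.0,0],"delta_rot": [0,0,0],"jaw": 0},{"translation": [-5.9,-20.0,0],"delta_rot": [0,0,0],"jaw": 0},{"translation": [-7.1,-24.0,0],"delta_rot": [0,0,0],"jaw": 0},{"translation": [-8.2,-27.9,0],"delta_rot": [0,0,0],"jaw": 0},{"translation": [-8.2,-27.9,2],"delta_rot": [0,0,0],"jaw": 0}]}}

```text
time: 5.45
tool_pos: [0.5366, 0.1832, 0.1856]
tool_rot: [-0.001, 0.995, -0.099, 0.001]
contact_force: [0.7, -1.3, -1.3]
gripper_width: -0.002
grasp_force: 0.0
```

```bash
python3 -c "
from h import *
rep();nut('top');lever('top');f=lever('wrist');cv2.imwrite('pics/e1.png',f['pixels'])"
```

```text
t 5.45 clamp mm [-37.2 169.5 185.6] tool x,y in clamp [1.    0.008] z [ 0.003  0.002 -1.   ] F [ 0.7 -1.3 -1.3] w -0.002
top 150 nut mod 0.406
top 301 lever -0.0 rmax 0.114
wrist 2436 lever 0.04 rmax 0.113
```

View pics/e1.png

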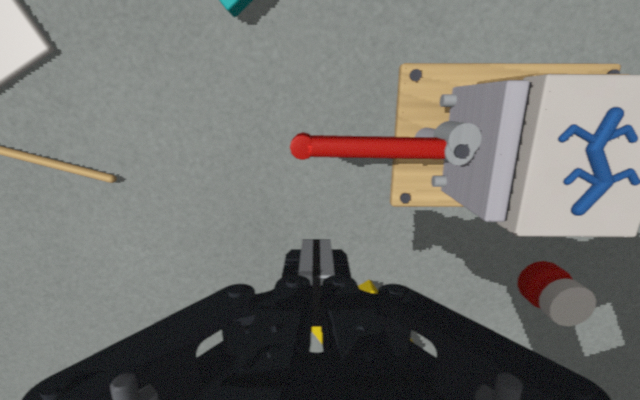

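{"method": "send_rows", "body": {"steps": [{"translation": [0,0,3],"delta_rot": [0,0,0],"jaw": 0},{"translation": [0,0,6],"delta_rot": [0,0,0],"jaw": 0},{"translation": [0,0,9],"delta_rot": [0,0,0],"jaw": 0},{"translation": [0,0,11],"delta_rot": [0,0,0],"jaw": 0},{"translation": [1.2,-0.1,11],"delta_rot": [0,0,0],"jaw": 0},{"translation": [2.2,-0.1,11],"delta_rot": [0,0,0],"jaw": 0},{"translation": [2.9,-0.1,11],"delta_rot": [0,0,0],"jaw": 0},{"translation": [3.6,-0.1,11],"delta_rot": [0,0,0],"jaw": 0}]}}

```text
time: 6.4
tool_pos: [0.5732, 0.1722, 0.0757]
tool_rot: [-0.0, 0.995, -0.102, 0.001]
contact_force: [-3.0, -0.9, 0.3]
gripper_width: -0.001
grasp_force: 1.1
```

```bash
python3 -c "
from h import *
rep();lever('wrist')"
```

```text
t 6.4 clamp mm [  0.8 166.2  75.7] tool x,y in clamp [1.    0.002] z [ 0.001  0.    -1.   ] F [-3.  -0.9  0.3] w -0.001
wrist 8196 lever 0.256 rmax 0.114
```

{"method": "send_rows", "body": {"steps": [{"translation": [0.8,-0.1,0],"delta_rot": [0,0,0],"jaw": 0},{"translation": [1.5,0,0],"delta_rot": [0,0,0],"jaw": 0},{"translation": [2.1,0.1,0],"delta_rot": [0,0,0],"jaw": 0},{"translation": [2.7,0.4,0],"delta_rot": [0,0,0],"jaw": 0},{"translation": [3.3,0.7,0],"delta_rot": [0,0,0],"jaw": 0},{"translation": [3.9,1.1,0],"delta_rot": [0,0,0],"jaw": 0},{"translation": [4.4,1.5,0],"delta_rot": [0,0,0],"jaw": 0},{"translation": [4.9,2.0,0],"delta_rot": [0,0,0],"jaw": 0}]}}

```text
time: 7.25
tool_pos: [0.6165, 0.1471, 0.0749]
tool_rot: [-0.005, 0.995, -0.102, 0.001]
contact_force: [0.8, 16.7, -1.0]
gripper_width: 0.002
grasp_force: 6.7
```

```bash
python3 -c "
from h import *
rep();lever('wrist');lever('top')"
```

```text
t 7.25 clamp mm [ 48.3 150.4  74.9] tool x,y in clamp [1.    0.002] z [ 0.002  0.009 -1.   ] F [ 0.8 16.7 -1. ] w 0.002
wrist 5358 lever 0.802 rmax 0.116
top 91 lever 0.781 rmax 0.064
```

```bash
python3 -c "
from h import *
rep();f=grab_frame('wrist');nut('scene');cv2.imwrite('pics/g1.png',f['pixels'])"
```

```text
t 7.35 clamp mm [ 48.8 149.7  74.8] tool x,y in clamp [1.    0.002] z [ 0.002  0.007 -1.   ] F [ 0.9 13.4 -0. ] w 0.001
scene 88 nut mod 0.414
```

View pics/g1.png

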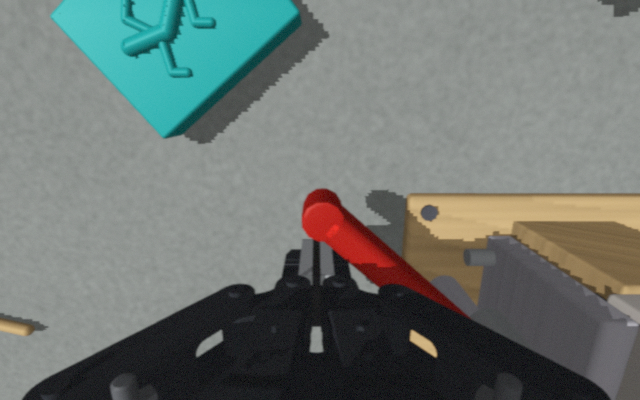

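{"method": "send_rows", "body": {"steps": [{"translation": [0.5,0.4,0],"delta_rot": [0,0,0],"jaw": 0},{"translation": [0.9,0.9,0],"delta_rot": [0,0,0],"jaw": 0},{"translation": [1.3,1.4,0],"delta_rot": [0,0,0],"jaw": 0},{"translation": [1.7,1.9,0],"delta_rot": [0,0,0],"jaw": 0},{"translation": [2.0,2.4,0],"delta_rot": [0,0,0],"jaw": 0},{"translation": [2.3,3.0,0],"delta_rot": [0,0,0],"jaw": 0},{"translation": [2.5,3.5,0],"delta_rot": [0,0,0],"jaw": 0},{"translation": [2.7,4.1,0],"delta_rot": [0,0,0],"jaw": 0}]}}

```text
time: 8.25
tool_pos: [0.6368, 0.1056, 0.0752]
tool_rot: [-0.009, 0.995, -0.101, 0.004]
contact_force: [12.2, 23.7, -8.8]
gripper_width: -0.002
grasp_force: 10.1
```

```bash
python3 -c "
from h import *
rep();lever('wrist');lever('top');rep()"
```

```text
t 8.25 clamp mm [ 76.7 114.   75.2] tool x,y in clamp [1.    0.003] z [ 0.009  0.016 -1.   ] F [12.2 23.7 -8.8] w -0.002
wrist 3574 lever 1.289 rmax 0.119
top 130 lever 1.375 rmax 0.117
t 8.35 clamp mm [ 77.2 110.3  74.9] tool x,y in clamp [1.    0.004] z [ 0.008  0.008 -1.   ] F [ 8.5 12.9 -5.3] w -0.004
```

{"method": "send_rows", "body": {"steps": [{"translation": [0,0.4,0],"delta_rot": [0,0,0],"jaw": 0},{"translation": [0,0.8,0],"delta_rot": [0,0,0],"jaw": 0},{"translation": [0,1.1,0],"delta_rot": [0,0,0],"jaw": 0},{"translation": [0,1.4,0],"delta_rot": [0,0,0],"jaw": 0},{"translation": [0,1.4,0],"delta_rot": [0,0,0],"jaw": 0},{"translation": [0,1.4,0],"delta_rot": [0,0,0],"jaw": 0},{"translation": [0,1.4,0],"delta_rot": [0,0,0],"jaw": 0},{"translation": [0,1.4,0],"delta_rot": [0,0,0],"jaw": 0}]}}

```text
time: 9.15
tool_pos: [0.633, 0.0843, 0.0756]
tool_rot: [-0.001, 0.995, -0.102, 0.002]
contact_force: [2.4, 5.0, 2.0]
gripper_width: -0.002
grasp_force: 2.6
```

```bash
python3 -c "
from h import *
rep();lever('wrist');lever('top')"
```

```text
t 9.15 clamp mm [77.3 92.4 75.6] tool x,y in clamp [1.    0.003] z [ 0.005  0.002 -1.   ] F [2.4 5.  2. ] w -0.002
wrist 3930 lever 1.54 rmax 0.12
top 81 lever 1.646 rmax 0.118
```

{"method": "send_rows", "body": {"steps": [{"translation": [0,0.3,0],"delta_rot": [0,0,0],"jaw": 0},{"translation": [0,0.4,0],"delta_rot": [0,0,0],"jaw": 0},{"translation": [0,-0.5,0],"delta_rot": [0,0,0],"jaw": 0},{"translation": [0,-2,0],"delta_rot": [0,0,0],"jaw": 0},{"translation": [0,-4,-1],"delta_rot": [0,0,0],"jaw": 0},{"translation": [0,-5,-5],"delta_rot": [0,0,0],"jaw": 0},{"translation": [0,-5,-9],"delta_rot": [0,0,0],"jaw": 0},{"translation": [0,-5,-13],"delta_rot": [0,0,0],"jaw": 0}]}}

```text
time: 10.05
tool_pos: [0.6408, 0.1331, 0.205]
tool_rot: [0.001, 0.995, -0.101, -0.001]
contact_force: [0.0, 0.1, 0.5]
gripper_width: -0.001
grasp_force: 0.0
```

```bash
python3 -c "
from h import *
rep();lever('wrist');nut('scene');f=lever('scene')
w=pts(f);q=w[...,:2]-o;m=(abs(q@X)<.06)&(abs(q@Y)<.07)&(w[...,2]>.109)&(w[...,2]<.125);P=w[m];A=np.c_[P[:,:2],np.ones(len(P))];print(np.linalg.lstsq(A,P[:,2],rcond=None)[0],(q[m]@X).min(),(q[m]@X).max())
cv2.imwrite('pics/z1.png',cv2.resize(f['pixels'][100:340,220:500],None,fx=2.4,fy=2.4,interpolation=2))"
```

```text
t 10.05 clamp mm [ 75.  141.8 205. ] tool x,y in clamp [1.    0.003] z [-0.001 -0.001 -1.   ] F [0.  0.1 0.5] w -0.001
wrist 2084 lever 1.535 rmax 0.119
scene 81 nut mod 0.414
scene 134 lever 1.555 rmax 0.121
[-0.00660937 -0.00379997  0.11733395] -0.0513821693639771 0.05077018758125094
```

View pics/z1.png

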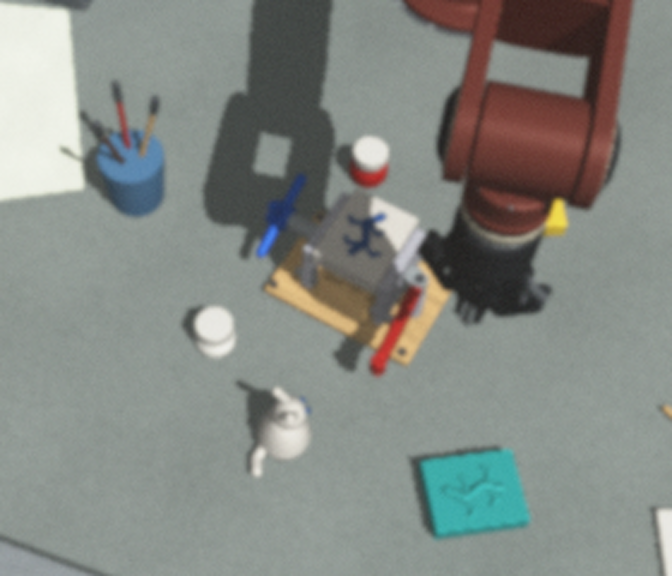

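The picture shows the lever shut along the jaw, from (415,295) to (378,368). The tile lies flat and centred at (365,235), the jars, pot and figure are undisturbed, and the gripper is clear.

```bash
python3 -c "
from plant import *
print(job_done())"
```

```text
the job is handed in; nothing more can be done
None
```

The job is handed in: I tightened the nut to about 3.5 rad with the lever open, then pushed the lever fully shut, where it stayed; the tile is flat and centred and nothing else moved, but I couldn't measure the jaw forces and the hand-in returned no verdict.

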